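Vent the ink refill dispenser and snap its cap shut

TASK

Close up the ink refill dispenser: first vent it by pressing its spring pump head right down to the stop and letting it come all the way back up, then take the cap from the desk and press it onto the filler neck until it clicks, carrying on past the click until its rim is fully home on the collar. Finish with the gripper still on the cap, pressing it down firmly (about 10 to 15 N): do not ease off or move away. Push steadily rather than striking, and leave the loupe, eraser and tape measure where they are.

Things in the scene. Friction and masses are not known exactly. Their poses are not given: they have to be found in the camera images.
- dispenser: Ink refill dispenser, a low grey block on a dark base plate, fixed to the desk. Origin at the centre of its underside, z up; base plate 78 mm along its x, 160 mm along its y; block 60 x 140 mm, its top 44 mm above the desk. The spring pump head stands on it at y = +40 mm, the filler neck at y = -40 mm.
- plunger_top (a point): Centre of the flat top of the round pump head (32 mm across, on a thin stem), 76 mm above the desk when up. It goes straight down with the head.
- plunger (a joint): Pump head travel in m: 0 up, 0.014 down at the stop. Its spring starts at about 2.4 N and takes about 8 N at the stop; it comes back up by itself when let go.
- neck_seat (a point): Filler neck: centre of the flat top of its collar (44 mm across, 48 mm above the desk), on which the seated cap's rim lies; z up, axes as the dispenser's. On it stands the metal stud, 20 mm across, 28 mm tall, the top 6 mm tapering to 12 mm; the cap has 1.2 mm clearance round it. Four spring balls stand out of it 14 mm above the collar.
- cap_center (a point): Loose round cap standing rim down on the desk, 46 mm tall, 50 g; the point is on its axis half-way up (23 mm above the rim), z up. Skirt 42 mm across for the lowest 16 mm; from 20 mm up a ribbed grip 34 mm across. Onto the stud: it meets the balls with its rim 11 mm above the collar, takes about 7 to 10 N at 8 to 9 mm, then the force drops and it snaps in; home, the point is 23 mm above neck_seat.
- loupe: Bystander: round black loupe, 43 mm across, 36 mm tall, wider at the top, with no ribs; origin at the centre of its underside. To be left alone.
- eraser: Bystander: flat eraser in a sleeve, 23 x 58 x 13 mm, long along its y; origin at the centre of its underside. To be left alone.
- tape_measure: Bystander: pocket tape measure, 35 x 78 x 64 mm, long along its y; origin at the centre of its underside. To be left alone.

How it is judged:
On the way, in this order (a step that is already met when the one before it is completed fails the run):
1. the pump head is pressed down to its stop (value of joint plunger above 0.0125 m), for 0.1 s.
2. the pump head is let back up, the cap not yet on (value of joint plunger below 0.002 m and not (z of cap_center in the frame of neck_seat below 0.025 m and horizontal distance between cap_center and neck_seat below 0.003 m and angle between the z axis of cap_center and the z axis of neck_seat, either way round below 0.08 rad)), for 0.1 s.
3. the cap is pressed past the click, home on the collar (z of cap_center in the frame of neck_seat below 0.025 m and horizontal distance between cap_center and neck_seat below 0.003 m and angle between the z axis of cap_center and the z axis of neck_seat, either way round below 0.08 rad), for 0.2 s.
At the end, for the whole second after the job is handed in: Pump head pressed to within 1.5 mm of its stop, then back up within 2 mm; after that the cap is on, its rim within 2 mm of the collar, centred within 3 mm, square within 0.08 rad; fingers on the cap (over 3 N) and cap bearing on the dispenser with over 4 N through the last second (all of step 3 and value of joint plunger below 0.002 m and contact force between cap and dispenser above 4 N and contact force between the fingers and cap above 3 N); the arm keeps its last pose, push and grip.
It fails at once if the cap is driven onto the dispenser with more than 70 N (contact force between cap and dispenser above 70 N).
It fails at once if the loupe is pushed more than 30 mm from its place (distance of loupe from where it was at the start of the episode above 0.03 m).
It fails at once if the eraser is pushed more than 30 mm from its place (distance of eraser from where it was at the start of the episode above 0.03 m).
It fails at once if the tape measure is pushed more than 30 mm from its place (distance of tape_measure from where it was at the start of the episode above 0.03 m).
It also fails if it takes over 51 s, if anything falls off the work surface, if the arm or the gripper's body presses on something with over 40 N, if the wrist force passes 120 N, or if a joint passes its speed limit or range.

ROBOT

A 6-joint arm with a two-finger parallel gripper is mounted at the origin on the work surface; the furniture and walls round the work are solid. World frame = base frame: x ahead of the robot, y to its left, z up, the work surface at z = 0. Lengths are in m, angles in rad, forces in N, time in s.
With the tool pointing down it reaches from about 0.3 to 0.95 m from the base axis. Payload 3.1 kg.
Tool frame: the origin (TCP) lies midway between the tips of the shut fingers; the grasp point (between the pads) lies 19 mm behind it (robot.grasp_offset is the distance from the TCP to the grasp point, in m); z points along the fingers, y is the line along which they close (so a half turn about z gives the same grasp; the last joint's range is limited). The gripper opens to 85 mm and grips with 20 to 120 N. Pads are 22 mm wide; open, the fingers measure 114 mm over their backs; the gripper's body (76 mm by 85 mm) begins 54 mm behind the grasp point. The pads swing forward as they close: fully open they stand 13 mm farther back than shut.
Start: joints at [1.226, 0.308, 1.634, -0, 1.2, -0.07], TCP at [0.17, 0.602, 0.231] pointing down, gripper open.
Joint ranges: [-3.06, 3.06], [-0.79, 1.96], [0.05, 2.63], [-1.19, 4.34], [0.05, 2.64], [-2.94, 2.94]. Speed limits (rad/s): [2.79, 2.79, 3.14, 3.14, 3.14, 3.14].

INTERFACE

Orientations are given as a unit quaternion [w, x, y, z].
In Python, from station import robot gives the robot as it stands. The module is installed in compiled form; this text tells all that it offers.
- The arm moves only by the tool step_arm, never from a script. Its argument "motion" is a list of rows, each a list of 7 numbers: the closure, from 0 (fully open) to 1 (shut), then the shift along the tool's x, y, z in cm, then the turn, a rotation vector about the tool's x, y, z in rad. In form: [[hand, x, y, z, wx, wy, wz], ...]. A call has 1 to 20 rows; each row shifts and turns the commanded pose from where the row before left it, along the tool's axes as they then stand; what a row does not reach is not made up. A row lasts 1/10 s, in which the tool goes at most 50 mm and 8.59 degrees, less where a joint would pass 70% of its speed; a pose out of reach is approached as far as the arm can. A call with a gripper value outside its range is refused whole. The fingers move at their own pace and stop on an object; "grip_force" is the grip in N (left out, the last holds). Time passes only in rows, so rows that do not move let the fingers close. It gives the time, the measured TCP pose, the force, the opening and the grip force at its end, in the units of the state.
- robot.sense(): the state, without advancing time (a new reading comes with each control period).
- robot.camera(name): name is "scene" or "side" or "wrist"; returns (picture, depth): 420x560x3 uint8, red, green, blue; 420x560 float32, m along the optical axis (not along the pixel's ray), 0 where there is no reading.
- robot.camera_model(name): a dict with "mtx" (3x3 intrinsics, pixels), "distortion" ([k1, k2, p1, p2, k3] as OpenCV has them; the pictures are not rectified), "camera_from_world" (4x4, takes a point from world to camera coordinates). Camera axes: x right, y down, z forward; pixel columns grow to the right and rows downward; lengths in m; the calibration is good to about 2 mm. A picture is of the moment at which its call begins: read the wrist's pose just before it. camera_model takes no time and is no camera call; for the wrist camera it gives the pose at the moment of the call.
- robot.sign_off(): hands the job in; it is judged then, once.
The state is a dict: "clock": time; "joints": joint angles; "dq": joint speeds; "effort": joint torques, N m; "position": TCP position; "tool_rot": TCP orientation; "wrist_force": force on the tool from outside, world axes, zero at the start; "wrist_torque": the same for the moment, N m; "grip_width": finger opening in m; "gripper_force": force on a finger pad.
Only numpy, scipy, OpenCV 4.12 (cv2) and the standard library are available. Lean on these libraries where they do the work, as an engineer would, in place of code of your own. Each camera call takes 0.05 s, during which the arm holds its last target. There are 200 camera calls.

## Working session

There is one attempt and no reset: what is moved stays moved. The work goes in short steps, Python scripts to look and compute and a tool call to move; the robot and the scene stay as the last step left them, time stands still between calls to the robot, and variables do not carry over. Pictures are saved under pics/ and viewed, at most 10 in all, crops included, and the job is handed in when it is done.

Besides the shell and the picture viewer there is one more tool, called after "Emit:" as name([rows], argument=value, ...), one row to a line, values as JSON. step_arm: Moves the arm, as the interface text tells. Its arguments: {"type":"object","properties":{"motion":{"type":"array"},"grip_force":{"type":"number"}},"required":["motion"]}

```bash
mkdir -p pics
cat > h.py <<'E'
import numpy as np, cv2
from station import robot
def cloud(name):
    m=robot.camera_model(name); im,d=robot.camera(name)
    K=np.array(m["mtx"],float); D=np.array(m["distortion"],float)
    T=np.linalg.inv(np.array(m["camera_from_world"]))
    v,u=np.mgrid[:420,:560]
    n=cv2.undistortPoints(np.stack([u,v],-1).reshape(-1,1,2).astype(float),K,D).reshape(420,560,2)
    P=np.concatenate([n*d[...,None],d[...,None]],-1)@T[:3,:3].T+T[:3,3]
    P[d==0]=np.nan
    return im,P
E
python3 - <<'E'
from h import *
np.set_printoptions(precision=4,suppress=True)
a=[]
for n in("scene","side","wrist"):
    im,P=cloud(n); np.savez(f"{n}.npz",im=im,P=P)
    cv2.imwrite(f"pics/{n}0.png",im[...,::-1])
    a.append(im)
s=robot.sense();print(s)
E
```

```text
{'clock': 0.15, 'joints': array([ 1.2263,  0.3088,  1.6349,  0.    ,  1.1997, -0.0697]), 'dq': array([-0.0012, -0.0028, -0.0033,  0.0003, -0.0015,  0.    ]), 'effort': array([ -0.0003, -41.5805, -27.715 ,  -0.0001,   0.006 ,  -0.    ]), 'position': array([0.1694, 0.6009, 0.2303]), 'tool_rot': array([-0.0002,  0.137 ,  0.9906, -0.0009]), 'wrist_force': array([0.6818, 0.1497, 0.4089]), 'wrist_torque': array([-0.0024,  0.0124, -0.0242]), 'gripper_force': 0.0, 'grip_width': 0.08555599869818967}
```

View pics/scene0.png

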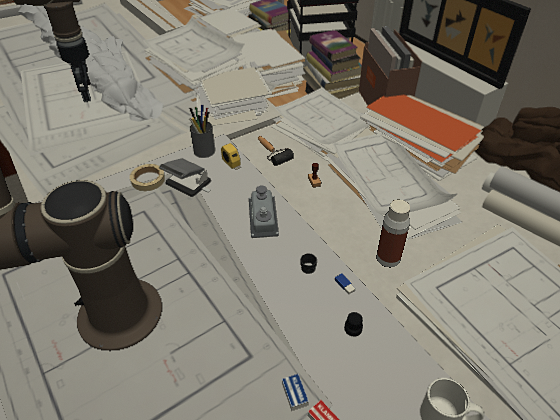

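View pics/side0.png

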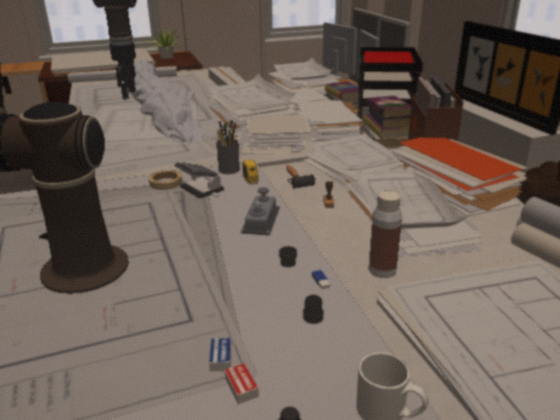

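View pics/wrist0.png

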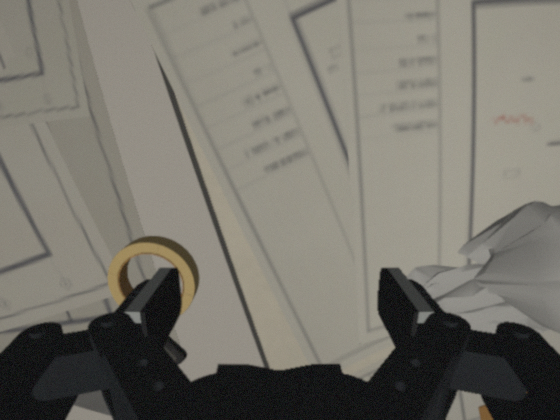

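The scene picture shows the dispenser at about (263,210), the eraser at (345,283), the yellow tape measure at (231,153), and black round objects at (309,263) and (354,324). The side view has a third at its lower edge (289,415). The wrist camera sees only desk and papers. Next I'll zoom in and measure.

Run:
```python
from h import *
np.set_printoptions(precision=4,suppress=True)
s=np.load("scene.npz");d=np.load("side.npz")
a=cv2.resize(s["im"][175:345,235:385],None,fx=3.4,fy=3.4,interpolation=2)
b=cv2.resize(d["im"][180:420,230:350],None,fx=2.4,fy=2.4,interpolation=2)
h=578; c=np.zeros((h,800,3),np.uint8);c[:a.shape[0],:a.shape[1]]=a;c[:min(h,b.shape[0]),511:511+b.shape[1]]=b[:h]
cv2.imwrite("pics/crop.png",c[...,::-1])
for n,z,boxes in(("scene",s,[(185,240,245,282),(250,275,298,320),(310,338,342,366),(272,295,332,358),(140,170,218,245)]),("side",d,[(185,235,242,282),(245,268,278,299),(293,324,302,326),(404,420,278,302)])):
  for v0,v1,u0,u1 in boxes:
    P=z["P"][v0:v1,u0:u1].reshape(-1,3);P=P[P[:,2]>.009]
    if len(P):print(n,(u0,v0),len(P),np.percentile(P,[2,50,98],axis=0).ravel(), )
    for lo in(.02,.03,.04,.05,.06,.07):
      Q=P[(P[:,2]>lo-.005)&(P[:,2]<lo+.005)]
      if len(Q)>3:print("   ",lo,len(Q),Q.mean(0),np.ptp(Q,axis=0))
```

```text
scene (245, 185) 1039 [0.4027 0.0202 0.0094 0.4472 0.0703 0.0438 0.5017 0.1505 0.0774]
    0.02 48 [0.4267 0.031  0.0205] [0.0533 0.0286 0.0099]
    0.03 65 [0.4261 0.0446 0.031 ] [0.0555 0.1406 0.0093]
    0.04 380 [0.4521 0.0826 0.0419] [0.1113 0.1416 0.01  ]
    0.05 279 [0.4525 0.0834 0.048 ] [0.0934 0.1329 0.01  ]
    0.06 20 [0.441  0.0607 0.061 ] [0.0467 0.0842 0.0081]
    0.07 56 [0.4551 0.0879 0.0717] [0.057  0.0954 0.0094]
scene (298, 250) 207 [ 0.4404 -0.153   0.0102  0.4614 -0.1308  0.0266  0.4801 -0.1128  0.0383]
    0.02 56 [ 0.4633 -0.1296  0.0206] [0.0397 0.0391 0.0096]
    0.03 89 [ 0.4597 -0.1308  0.0303] [0.0428 0.044  0.0095]
    0.04 32 [ 0.4599 -0.1382  0.0368] [0.0416 0.0407 0.0044]
scene (342, 310) 326 [ 0.4278 -0.3565  0.0103  0.4409 -0.3429  0.0404  0.4612 -0.3217  0.0496]
    0.02 80 [ 0.4396 -0.3444  0.0189] [0.0402 0.0403 0.009 ]
    0.03 33 [ 0.4388 -0.346   0.0293] [0.0285 0.0237 0.0086]
    0.04 72 [ 0.4417 -0.3393  0.0417] [0.0312 0.0335 0.0097]
    0.05 114 [ 0.447  -0.3386  0.047 ] [0.0312 0.0322 0.0052]
scene (332, 272) 178 [ 0.495  -0.2554  0.0096
[... 1236 characters left out ...]
 [0.0353 0.0373 0.0011]
side (302, 293) 432 [ 0.43   -0.3587  0.0099  0.445  -0.3481  0.0328  0.4648 -0.3241  0.0465]
    0.02 114 [ 0.4443 -0.3495  0.019 ] [0.038  0.0343 0.01  ]
    0.03 67 [ 0.4442 -0.3486  0.03  ] [0.0323 0.0267 0.0093]
    0.04 145 [ 0.4466 -0.3421  0.0419] [0.0346 0.0343 0.0099]
    0.05 57 [ 0.4489 -0.3412  0.0459] [0.027  0.0304 0.0025]
side (278, 404) 243 [ 0.2976 -0.6182  0.0357  0.3108 -0.6066  0.063   0.3276 -0.5937  0.0655]
    0.03 4 [ 0.3232 -0.5945  0.034 ] [0.0332 0.0118 0.0011]
    0.04 6 [ 0.314  -0.5956  0.037 ] [0.0325 0.0147 0.0051]
    0.06 217 [ 0.3102 -0.6071  0.0626] [0.029  0.0269 0.0089]
    0.07 14 [ 0.3124 -0.6078  0.0655] [0.0189 0.0206 0.0014]
```

View pics/crop.png

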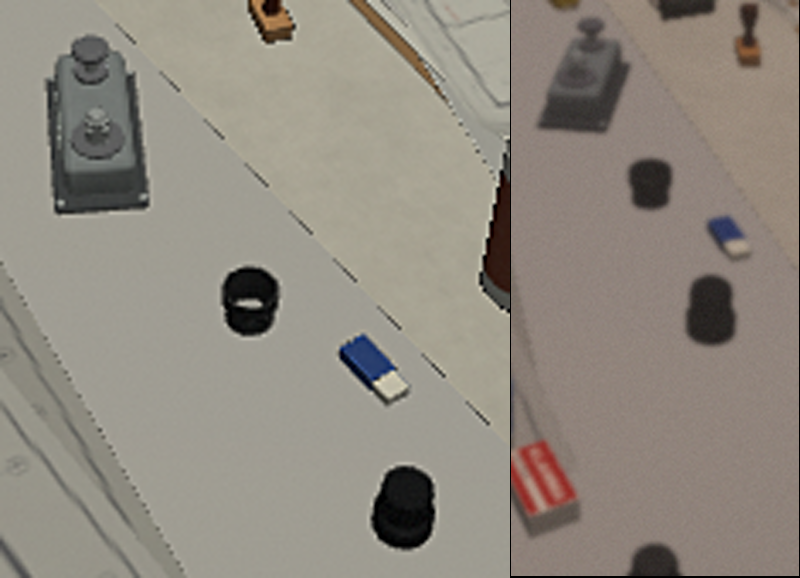

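The crop shows the dispenser with the pump head at the far end, upper left, and the neck's stud nearer. The object at (309,263) has no narrower grip and a light top, so it's the loupe. The stepped object at (354,324) is the cap, at about (0.447,-0.340).

```bash
cat >> h.py <<'E'
from scipy.spatial.transform import Rotation as R
def tool():
    s=robot.sense();T=np.eye(4);T[:3,:3]=R.from_quat(s["tool_rot"],scalar_first=True).as_matrix();T[:3,3]=s["position"];return T
def rel(p,yaw=None):
    "cm along tool axes from the present TCP to world p"
    T=tool();return (T[:3,:3].T@(np.array(p)-T[:3,3]))*100
E
python3 - <<'E'
from h import *
np.set_printoptions(precision=4,suppress=True)
C=np.linalg.inv(np.array(robot.camera_model("wrist")["camera_from_world"]))
print(np.linalg.inv(tool())@C); print(tool())
for n,b in(("scene",(185,240,245,282)),("side",(185,235,242,282))):
  P=np.load(n+".npz")["P"][b[0]:b[1],b[2]:b[3]].reshape(-1,3)
  Q=P[(P[:,2]>.067)&(P[:,2]<.082)]
  A=Q[Q[:,1]>.09];B=Q[Q[:,1]<.07]
  print(n,len(A),A.mean(0),len(B),B.mean(0))
  Q=P[(P[:,2]>.041)&(P[:,2]<.047)]
  print(cv2.minAreaRect(Q[:,:2].astype(np.float32)*1000))
  Q=P[(P[:,2]>.004)];print(cv2.minAreaRect(Q[:,:2].astype(np.float32)*1000))
print(rel([.44,.08,.25]))
E
```

```text
[[ 0.0005 -0.9619 -0.2733  0.0682]
 [ 1.      0.0003  0.0011  0.0015]
 [-0.001  -0.2733  0.9619 -0.1418]
 [ 0.      0.      0.      1.    ]]
[[-0.9625  0.2714 -0.0006  0.1694]
 [ 0.2714  0.9625 -0.0017  0.6009]
 [ 0.0001 -0.0018 -1.      0.2303]
 [ 0.      0.      0.      1.    ]]
scene 76 [0.4741 0.125  0.0752] 36 [0.4375 0.0531 0.0733]
((456.1169128417969, 90.12845611572266), (140.55819702148438, 57.60417938232422), 62.39039993286133)
((464.165283203125, 107.66251373291016), (219.3997802734375, 99.34169006347656), 62.19305419921875)
side 66 [0.4755 0.1228 0.0725] 31 [0.4389 0.0519 0.0721]
((458.39947509765625, 88.63031005859375), (138.0950469970703, 55.21956253051758), 63.28187942504883)
((458.7991943359375, 89.93563842773438), (161.82550048828125, 76.87861633300781), 62.92884826660156)
[-40.1808 -42.7988  -1.898 ]
```

Emit:
step_arm([
  [1,0,0,-3.5,0,0,0],
  [1,0,0,-3.5,0,0,0],
  [1,-2.96,-2.99,0,0,0,0],
  [1,-2.96,-2.99,0,0,0,0],
  [1,-2.96,-2.99,0,0,0,0],
  [1,-2.96,-2.99,0,0,0,0],
  [1,-2.96,-2.99,0,0,0,0],
  [1,-2.96,-2.99,0,0,0,0],
  [1,-2.96,-2.99,0,0,0,0],
  [1,-2.96,-2.99,0,0,0,0],
  [1,-2.96,-2.99,0,0,0,0],
  [1,-2.96,-2.99,0,0,0,0],
  [1,-2.96,-2.99,0,0,0,0],
  [1,-2.96,-2.99,0,0,0,0],
  [1,-2.96,-2.99,0,0,0,0],
  [1,-2.96,-2.99,0,0,0,0],
  [1,0,0,4,0,0,0],
  [1,0,0,4,0,0,0],
  [1,0,0,0,0,0,0],
  [1,0,0,0,0,0,0],
])

```text
clock: 2.15
position: [0.4543, 0.0862, 0.221]
tool_rot: [-0.001, 0.137, 0.991, -0.0]
wrist_force: [0.3, 0.3, 0.9]
grip_width: -0.0002
gripper_force: 0.0
```

Run:
```python
from h import *
np.set_printoptions(precision=4,suppress=True)
print(tool());im,P=cloud("wrist");np.savez("w1.npz",im=im,P=P);cv2.imwrite("pics/w1.png",im[...,::-1])
P=P.reshape(-1,3)
Q=P[(P[:,2]>.073)&(P[:,2]<.080)];A=Q[Q[:,1]>.095];B=Q[Q[:,1]<.07]
for q in(A,B,P[(P[:,2]>.0465)&(P[:,2]<.05)]):
  if len(q)>5: print(len(q),q.mean(0),cv2.minEnclosingCircle(q[:,:2].astype(np.float32)*1000),cv2.minAreaRect(q[:,:2].astype(np.float32)*1000))
```

```text
[[-0.9625  0.2713 -0.0021  0.4543]
 [ 0.2713  0.9625 -0.0002  0.0862]
 [ 0.002  -0.0008 -1.      0.221 ]
 [ 0.      0.      0.      1.    ]]
920 [0.4659 0.1453 0.0749] ((416.66119384765625, 217.8593292236328), 122.1859130859375) ((417.0077819824219, 218.09921264648438), (30.17389678955078, 244.3706512451172), 34.688011169433594)
216 [0.4413 0.0588 0.0748] ((441.3912658691406, 58.79640197753906), 8.226398468017578) ((441.27044677734375, 59.34366226196289), (14.37048625946045, 15.360626220703125), 27.88934326171875)
1318 [0.4562 0.1242 0.0478] ((554.617919921875, 235.59469604492188), 231.4284210205078) ((555.577392578125, 197.4349822998047), (332.564208984375, 391.2654113769531), 86.97036743164062)
```

View pics/w1.png

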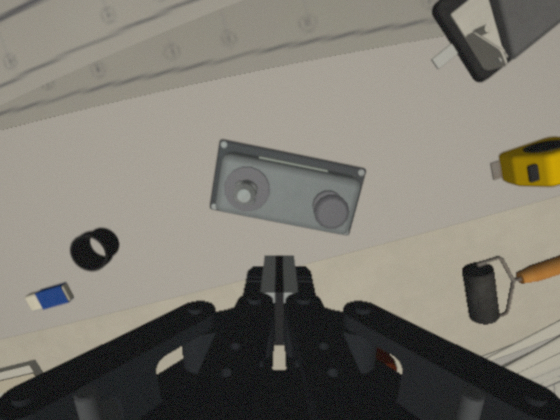

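The wrist view shows the neck at (247,188), the pump head at (332,209), the loupe at (95,250), the eraser at (50,297) and the tape measure at (535,163). I'll refine the pump and neck positions.

```bash
cat >> h.py <<'E'
def ray(m,uv,z):
    K=np.array(m["mtx"],float);D=np.array(m["distortion"],float);T=np.linalg.inv(np.array(m["camera_from_world"]))
    n=cv2.undistortPoints(np.array(uv,float).reshape(-1,1,2),K,D).reshape(-1,2)
    d=np.c_[n,np.ones(len(n))]@T[:3,:3].T
    return T[:3,3]+d*((z-T[2,3])/d[:,2])[:,None]
E
python3 - <<'E'
from h import *
np.set_printoptions(precision=4,suppress=True)
z=np.load("w1.npz");im=z["im"];P=z["P"];m=robot.camera_model("wrist")
for nm,c,lo,hi,zz in(("pump",(332,209),.068,.085,.076),("studtop",(245,192),.070,.085,.076),("collar",(247,188),.0462,.09,.048)):
  M=((P[...,2]>lo)&(P[...,2]<hi)).astype(np.uint8)
  W=np.zeros_like(M);cv2.circle(W,c,28,1,-1);M*=W
  cs,_=cv2.findContours(M,0,1);k=max(cs,key=cv2.contourArea)
  q=ray(m,k.reshape(-1,2),zz)
  e=cv2.fitEllipse(k);print(nm,len(k),e, ray(m,[e[0]],zz)[0],cv2.minEnclosingCircle(q[:,:2].astype(np.float32)*1000), np.nanmedian(P[M>0],axis=0))
g=cv2.GaussianBlur(cv2.cvtColor(im,7),(3,3),0)
for c in((332,209),(247,188)):
  s=6;r=35;p=cv2.resize(g[c[1]-r:c[1]+r,c[0]-r:c[0]+r],None,fx=s,fy=s,interpolation=2)
  h=cv2.HoughCircles(p,cv2.HOUGH_GRADIENT,1,20,param1=60,param2=25,minRadius=35,maxRadius=160)
  if h is not None:
    for x,y,rr in h[0][:4]:
      uv=(x+.5)/s-.5+c[0]-r,(y+.5)/s-.5+c[1]-r
      print(c,uv,rr/s,[ray(m,[uv],k)[0][:2] for k in(.048,.068,.076)])
# base plate / block corners
bl=((P[...,2]>.006)&(P[...,2]<.1)).astype(np.uint8);W=np.zeros_like(bl);W[130:245,200:375]=1
q=P[(bl*W)>0];print(cv2.minAreaRect(q[:,:2].astype(np.float32)*1000))
bl=((P[...,2]>.041)&(P[...,2]<.1)).astype(np.uint8);q=P[(bl*W)>0];print(cv2.minAreaRect(q[:,:2].astype(np.float32)*1000))
x=cv2.resize(im[120:250,190:390],None,fx=4,fy=4,interpolation=2);cv2.imwrite("pics/w1c.png",x[...,::-1])
E
```

```text
pump 96 ((330.582763671875, 210.50979614257812), (33.228309631347656, 34.440093994140625), 69.82015228271484) [0.4786 0.1301 0.076 ] ((478.7948303222656, 129.94656372070312), 15.987488746643066) [0.4764 0.1297 0.075 ]
studtop 60 ((243.1858673095703, 193.50430297851562), (18.82743263244629, 20.268640518188477), 112.6170654296875) [0.4426 0.0595 0.076 ] ((442.64495849609375, 59.67319869995117), 9.47841739654541) [0.4408 0.0592 0.0741]
collar 129 ((245.93280029296875, 187.8033905029297), (42.99452590942383, 44.49940872192383), 115.43045043945312) [0.4431 0.0592 0.048 ] ((443.40460205078125, 59.106483459472656), 21.87849235534668) [0.4387 0.061  0.0477]
((459.3931884765625, 94.93441772460938), (158.33470153808594, 77.34801483154297), 62.96002960205078)
((459.2796936035156, 94.3861312866211), (136.33592224121094, 56.17155838012695), 62.91114044189453)
```

View pics/w1c.png

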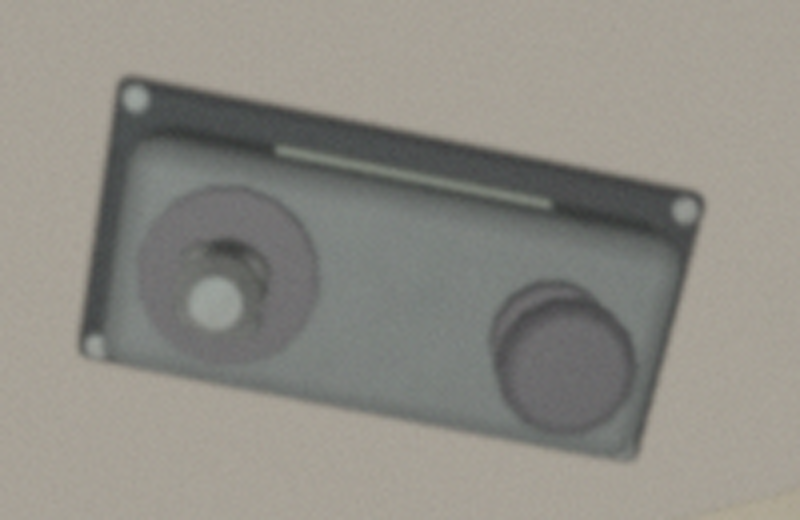

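The crop shows the round pump head at crop (565,365) and the stud on its collar at (225,280), matching the fits. Pressing the pump now.

Emit:
step_arm([
  [1,-0.55,2.4,0,0,0,0],
  [1,-0.55,2.45,0,0,0,0],
  [1,0,0,4,0,0,0],
  [1,0,0,4,0,0,0],
  [1,0,0,4,0,0,0],
  [1,0,0,2,0,0,0],
  [1,0,0,0.4,0,0,0],
  [1,0,0,0.4,0,0,0],
  [1,0,0,0.4,0,0,0],
  [1,0,0,0.4,0,0,0],
  [1,0,0,0,0,0,0],
])

```text
clock: 3.3
position: [0.4807, 0.1306, 0.067]
tool_rot: [0.002, 0.137, 0.991, 0.001]
wrist_force: [-0.1, 1.1, 5.5]
grip_width: -0.0002
gripper_force: 2.9
```

Emit:
step_arm([
  [1,0,0,0.3,0,0,0],
  [1,0,0,0.3,0,0,0],
  [1,0,0,0.1,0,0,0],
  [1,0,0,0,0,0,0],
  [1,0,0,0,0,0,0],
])

```text
clock: 3.8
position: [0.4808, 0.1306, 0.0619]
tool_rot: [0.002, 0.137, 0.991, 0.001]
wrist_force: [-5.4, 1.4, 18.3]
grip_width: -0.0003
gripper_force: 9.1
```

Emit:
step_arm([
  [1,0,0,0,0,0,0],
  [1,0,0,-1,0,0,0],
  [1,0,0,-2,0,0,0],
  [1,0,0,-4,0,0,0],
  [1,0,0,-4,0,0,0],
  [0,0,0,-5,0,0,0],
  [0,-0.77,-3.82,0,0,0,0],
  [0,-0.77,-3.82,0,0,0,0],
  [0,-0.77,-3.82,0,0,0,0],
  [0,-0.77,-3.82,0,0,0,0],
  [0,-0.77,-3.82,0,0,0,0],
  [0,-0.77,-3.82,0,0,0,0],
  [0,-0.77,-3.82,0,0,0,0],
  [0,-0.77,-3.82,0,0,0,0],
  [0,-0.77,-3.82,0,0,0,0],
  [0,-0.77,-3.82,0,0,0,0],
  [0,-0.77,-3.82,0,0,0,0],
  [0,-0.77,-3.82,0,0,0,0],
  [0,0,0,0,0,0,0],
  [0,0,0,0,0,0,0],
])

```text
clock: 5.8
position: [0.443, -0.3372, 0.2185]
tool_rot: [0.0, 0.138, 0.99, -0.0]
wrist_force: [-0.3, 0.9, -0.1]
grip_width: 0.0856
gripper_force: 0.0
```

```bash
cat > cap.py <<'E'
from h import *
np.set_printoptions(precision=4,suppress=True)
print(tool());im,P=cloud("wrist");np.savez("w2.npz",im=im,P=P);cv2.imwrite("pics/w2.png",im[...,::-1])
m=robot.camera_model("wrist")
N=np.linalg.norm(P[...,:2]-[.445,-.34],axis=-1)<.045
for lo,hi in((.040,.052),(.008,.052)):
  M=(N&(P[...,2]>lo)&(P[...,2]<hi)).astype(np.uint8)
  k=max(cv2.findContours(M,0,1)[0],key=cv2.contourArea);e=cv2.fitEllipse(k)
  q=ray(m,k.reshape(-1,2),.046)[:,:2].astype(np.float32)*1000
  print(e,ray(m,[e[0]],.046)[0],cv2.minEnclosingCircle(q),np.nanmedian(P[M>0],axis=0))
E
python3 cap.py
```

```text
[[-0.9619  0.2734  0.0006  0.443 ]
 [ 0.2734  0.9619 -0.0002 -0.3372]
 [-0.0006  0.     -1.      0.2185]
 [ 0.      0.      0.      1.    ]]
((280.7879638671875, 198.3662567138672), (33.941810607910156, 34.49657440185547), 94.94169616699219) [ 0.4487 -0.3338  0.046 ] ((448.8089599609375, -333.6462097167969), 17.57705307006836) [ 0.4492 -0.3351  0.0451]
((280.6524658203125, 193.60565185546875), (38.77354431152344, 42.97210693359375), 179.2516632080078) [ 0.4442 -0.3327  0.046 ] ((444.7018737792969, -332.7589416503906), 21.312042236328125) [ 0.4452 -0.3342  0.0446]
```

View pics/w2.png

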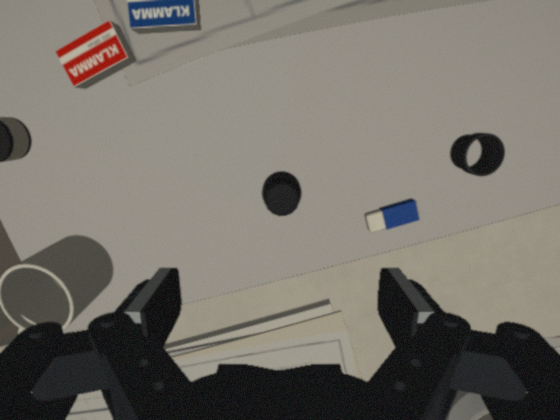

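The wrist view shows the cap at (281,195) between the finger lines, the eraser at (393,215) and the loupe at (478,153), both clear of the fingers. Going down to grip.

Emit:
step_arm([
  [0,-0.46,0.48,4,0,0,0],
  [0,0,0,4,0,0,0],
  [0,0,0,4,0,0,0],
  [0,0,0,3,0,0,0],
  [0,0,0,3,0,0,0],
  [0,0,0,1.8,0,0,0],
  [0,0,0,0,0,0,0],
  [0,0,0,0,0,0,0],
], grip_force=50)

```text
clock: 6.65
position: [0.4493, -0.3319, 0.0206]
tool_rot: [-0.0, 0.136, 0.991, 0.0]
wrist_force: [-0.1, 1.2, 0.2]
grip_width: 0.0856
gripper_force: 0.0
```

Emit:
step_arm([
  [0.4,0,0,0,0,0,0],
  [0.5,0,0,0,0,0,0],
  [0.6,0,0,0,0,0,0],
  [0.8,0,0,0,0,0,0],
  [1,0,0,0,0,0,0],
  [1,0,0,0,0,0,0],
  [1,0,0,0,0,0,0],
  [1,0,0,0,0,0,0],
  [1,0,0,0,0,0,0],
])

```text
clock: 7.55
position: [0.4497, -0.3338, 0.0216]
tool_rot: [0.001, 0.137, 0.991, -0.001]
wrist_force: [-0.4, -0.9, 6.7]
grip_width: 0.0322
gripper_force: 50.0
```

Emit:
step_arm([
  [1,0,0,-1,0,0,0],
  [1,0,0,-3,0,0,0],
  [1,0,0,-4,0,0,0],
  [1,0,0,-5,0,0,0],
  [1,1.14,3.76,0,0,0,0],
  [1,1.14,3.76,0,0,0,0],
  [1,1.14,3.76,0,0,0,0],
  [1,1.14,3.76,0,0,0,0],
  [1,1.14,3.76,0,0,0,0],
  [1,1.14,3.76,0,0,0,0],
  [1,1.14,3.76,0,0,0,0],
  [1,1.14,3.76,0,0,0,0],
  [1,1.14,3.76,0,0,0,0],
  [1,1.14,3.76,0,0,0,0],
  [1,0,0,0,0,0,0],
  [1,0,0,0,0,0,0],
  [1,0,0,0,0,0,0],
])

```text
clock: 9.25
position: [0.4411, 0.0591, 0.1504]
tool_rot: [0.0, 0.137, 0.991, -0.0]
wrist_force: [0.5, -0.4, -0.7]
grip_width: 0.0329
gripper_force: 49.8
```

Run:
```python
from h import *
np.set_printoptions(precision=4,suppress=True)
T=tool();print(T);im,P=cloud("wrist");s=cloud("side");sc=cloud("scene");np.savez("w3.npz",im=im,P=P,si=s[0],sp=s[1],ci=sc[0],cp=sc[1])
r=lambda a,f:cv2.resize(a,None,fx=f,fy=f,interpolation=2)
c=np.zeros((600,800,3),np.uint8);c[:420,:560]=im
c[:420,560:]=r(s[0][150:255,230:290],4);c[420:600,:240]=r(sc[0][165:225,235:315],3)
cv2.imwrite("pics/w3.png",c[...,::-1])
print(rel([.443,.0593,.1]))
```

```text
[[-0.9624  0.2717 -0.0001  0.4411]
 [ 0.2717  0.9624 -0.0005  0.0591]
 [-0.0001 -0.0005 -1.      0.1504]
 [ 0.      0.      0.      1.    ]]
[-0.1487  0.1096  5.0257]
```

View pics/w3.png

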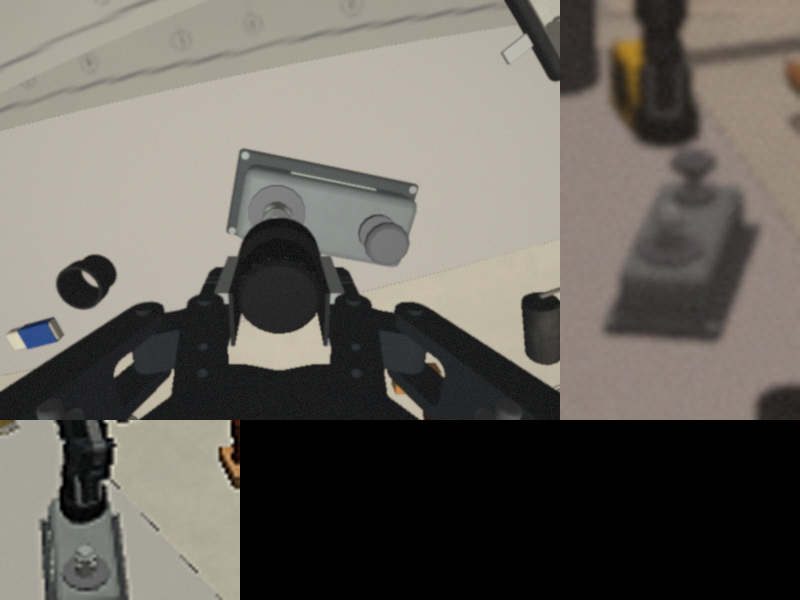

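The wrist picture shows the cap gripped squarely, its top at about (279,297) and its skirt below. The neck collar is partly hidden behind it at (277,210) and the pump head is up at (385,240). Now I'll measure the cap against the collar in this same view.

```bash
cat > fit.py <<'E'
from h import *
np.set_printoptions(precision=4,suppress=True)
def fit(im,P,m,T):
    g=im.astype(int).sum(2)
    # cap depth: points with z above tcp-25mm, dark, near the axis
    N=np.linalg.norm(P[...,:2]-T[:2,3],axis=-1)<.032
    Z=P[...,2]-T[2,3]
    for nm,lo,hi in(("top",.018,.035),("skirt",-.03,-.004)):
        q=P[N&(Z>lo)&(Z<hi)]
        q=(q-T[:3,3])@T[:3,:3]
        print(nm,len(q),np.median(q,0),q.min(0),q.max(0))
    M=(N&(Z>.018)&(Z<.035)).astype(np.uint8);M=cv2.morphologyEx(M,cv2.MORPH_OPEN,np.ones((5,5)))
    k=max(cv2.findContours(M,0,1)[0],key=cv2.contourArea).reshape(-1,2)
    zt=np.nanmedian(P[M>0][:,2]);q=ray(m,k,zt);q=(q-T[:3,3])@T[:3,:3]
    q=q[:,:2]*1000
    print("top z",zt,"extent",q.min(0),q.max(0),cv2.minEnclosingCircle(q.astype(np.float32)))
    # collar
    W=np.linalg.norm(P[...,:2]-[.443,.0593],axis=-1)<.03
    M=(W&(P[...,2]>.0462)&(P[...,2]<.052)).astype(np.uint8)
    q=ray(m,max(cv2.findContours(M,0,1)[0],key=cv2.contourArea).reshape(-1,2),.048)[:,:2]
    from scipy.optimize import least_squares
    r=least_squares(lambda c:np.linalg.norm(q-c,axis=1)-.0217,[.443,.0593],loss="soft_l1",f_scale=.0004)
    print("collar",len(q),r.x,np.median(abs(r.fun)))
    return k
if __name__=="__main__":
    z=np.load("w3.npz");k=fit(z["im"],z["P"],robot.camera_model("wrist"),tool())
E
python3 fit.py
```

```text
top 6773 [ 0.0046  0.0021 -0.0238] [-0.0174 -0.0279 -0.035 ] [ 0.0174  0.0313 -0.018 ]
skirt 1232 [0.0176 0.0021 0.0074] [ 0.0047 -0.018   0.004 ] [0.021  0.0221 0.0229]
top z 0.17400040280139362 extent [-16.0051 -28.713 ] [18.6838 31.3538] ((3.04813814163208, 1.3203516006469727), 30.034372329711914)
collar 182 [0.442  0.0582] 0.0007388661877446804
```

The cap sits at about y=+2 mm in the tool frame. The fingers centre it, so that is camera bias, and I'm correcting the neck offset for it.

Emit:
step_arm([
  [1,-0.2,-0.15,0,0,0,0],
  [1,0,0,2,0,0,0],
  [1,0,0,2,0,0,0],
  [1,0,0,0.6,0,0,0],
  [1,0,0,0.3,0,0,0],
  [1,0,0,0.3,0,0,0],
  [1,0,0,0,0,0,0],
], grip_force=60)

```text
clock: 10.1
position: [0.4432, 0.0577, 0.0986]
tool_rot: [0.0, 0.137, 0.991, 0.0]
wrist_force: [0.6, -0.1, -0.1]
grip_width: 0.0323
gripper_force: 60.7
```

Emit:
step_arm([
  [1,0,0,0.2,0,0,0],
  [1,0,0,0.2,0,0,0],
  [1,0,0,0.2,0,0,0],
  [1,0,0,0,0,0,0],
])

```text
clock: 10.5
position: [0.4425, 0.0579, 0.0921]
tool_rot: [-0.0, 0.137, 0.991, -0.0]
wrist_force: [-0.4, -0.7, 0.6]
grip_width: 0.0327
gripper_force: 60.7
```

Emit:
step_arm([
  [1,0,0,0.2,0,0,0],
  [1,0,0,0.2,0,0,0],
  [1,0,0,0.2,0,0,0],
  [1,0,0,0.2,0,0,0],
  [1,0,0,0,0,0,0],
])

```text
clock: 11.0
position: [0.4418, 0.0577, 0.0837]
tool_rot: [-0.001, 0.137, 0.991, -0.0]
wrist_force: [-0.4, 0.7, -0.3]
grip_width: 0.0322
gripper_force: 61.0
```

Emit:
step_arm([
  [1,0,0,0.15,0,0,0],
  [1,0,0,0.15,0,0,0],
  [1,0,0,0.15,0,0,0],
  [1,0,0,0.1,0,0,0],
  [1,0,0,0,0,0,0],
])

```text
clock: 11.5
position: [0.4419, 0.0577, 0.0791]
tool_rot: [-0.001, 0.137, 0.991, -0.0]
wrist_force: [-4.0, -1.4, 7.3]
grip_width: 0.032
gripper_force: 61.7
```

Emit:
step_arm([
  [1,0.05,0,0.1,0,0,0],
  [1,0,0,0.1,0,0,0],
  [1,0,0,0.1,0,0,0],
  [1,0,0,0.1,0,0,0],
  [1,0,0,0,0,0,0],
])

```text
clock: 12.0
position: [0.441, 0.0577, 0.0741]
tool_rot: [-0.001, 0.137, 0.991, -0.0]
wrist_force: [-2.5, -3.1, -0.7]
grip_width: 0.0323
gripper_force: 60.9
```

Clicked: the force dropped. Now pushing on home.

Emit:
step_arm([
  [1,0,0,0.15,0,0,0],
  [1,0,0,0.15,0,0,0],
  [1,0,0,0.1,0,0,0],
  [1,0,0,0.1,0,0,0],
  [1,0,0,0,0,0,0],
])

```text
clock: 12.5
position: [0.4419, 0.0581, 0.0697]
tool_rot: [-0.001, 0.137, 0.991, 0.0]
wrist_force: [-3.6, -1.0, 0.5]
grip_width: 0.0326
gripper_force: 61.0
```

Emit:
step_arm([
  [1,0,0,0.05,0,0,0],
  [1,0,0,0.05,0,0,0],
  [1,0,0,0.05,0,0,0],
  [1,0,0,0,0,0,0],
  [1,0,0,0,0,0,0],
])

```text
clock: 13.0
position: [0.4418, 0.0581, 0.0696]
tool_rot: [-0.001, 0.137, 0.991, -0.0]
wrist_force: [-8.6, -1.7, 11.5]
grip_width: 0.0324
gripper_force: 62.2
```

Emit:
step_arm([
  [1,0.03,0,0.02,0,0,0],
  [1,0,0,0,0,0,0],
  [1,0,0,0,0,0,0],
])

```text
clock: 13.3
position: [0.4418, 0.0581, 0.0696]
tool_rot: [-0.001, 0.137, 0.991, -0.0]
wrist_force: [-8.7, -2.7, 11.6]
grip_width: 0.0322
gripper_force: 62.2
```

Run:
```python
from h import *
im,P=cloud("scene");w,_=cloud("wrist")
c=np.zeros((420,800,3),np.uint8);c[:,:560]=w;c[:,560:]=cv2.resize(im[155:260,235:295],None,fx=4,fy=4,interpolation=2)
cv2.imwrite("pics/w4.png",c[...,::-1])
for i in range(2):
  s=robot.sense();print(s["wrist_force"],s["position"],s["gripper_force"]);robot.camera("side")
```

```text
[-8.38108454 -1.59106059 12.53096798] [0.44181672 0.05813117 0.06954447] 62.21128846518695
[-8.71403034 -1.38626125 12.42537031] [0.44182691 0.05813138 0.06954835] 62.21218831837177
```

View pics/w4.png

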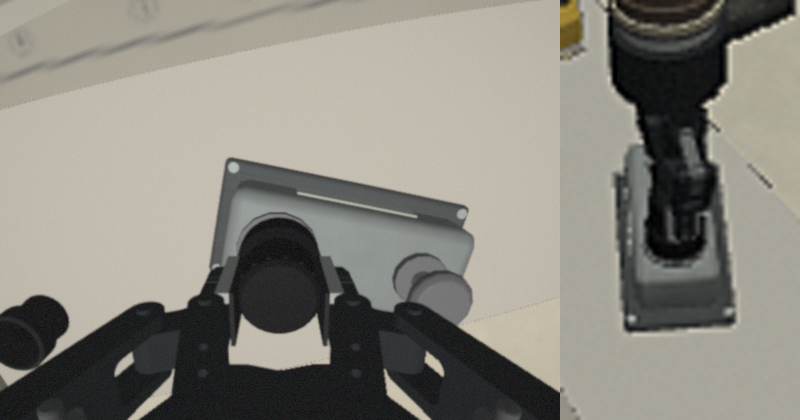

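The pictures show the cap upright and seated on the collar at (278,225), and the pump head up at (440,297). The push is steady at about 12 N, so I'm handing in.

```bash
python3 -c "
from station import robot
print(robot.sign_off())"
```

```text
the job is handed in; nothing more can be done
None
```

The job is handed in, with no verdict returned: the pump was pressed to its stop and came back up, and the cap clicked on and appears fully home on the collar, with the gripper still on it pressing down at about 12 N.

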